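Offer up the gear pump cover over its bolt holes

TASK

The gears of the pump in the vise have been inspected: swing the bench magnifier well clear to one side, so that its lens is no longer over the pump or the vise. Then pick up the pump cover from the plywood board and hold it level about a centimetre above the pump's face, the right way round, with its bolt holes lined up over the pump's threaded holes so that I can start the bolts by hand; the lapped faces must not meet yet, so do not let the cover touch the pump or the vise, and leave the other things on the bench where they are. Finish while still holding the cover there, steady: do not put it down or let go.

Things in the scene. Friction and masses are not known exactly. Their poses are not given: they have to be found in the camera images.
- magnifier (a joint): angle of the bench magnifier's arm about its upright post (vertical hinge). At 0 the arm points from the post straight back towards the robot (-x); positive values swing the lens towards -y, negative towards +y; range -1.8 to 1.8. It starts within 0.3 of 0, with the lens over the pump. The hinge is stiff (about 1 N at the knob moves it) and stays where it is left
- magnifier_hinge (a point): fixed point on the post's axis at the height of the magnifier's arm. The post (20 mm thick, topped at 282 mm above the bench; the black hinge collar is 36 mm thick) stands on a round iron base 150 mm wide, fixed beyond the vise
- magnifier_knob (a point): middle of the grip of the black knob of the magnifier: an upright round pin 16 mm thick standing 36 mm above the small tab (22 mm wide) on the outer rim of the lens ring, 292 mm from the hinge axis. The point lies 22 mm above the tab's top and 14 mm below the knob's top. Nothing is above it: pinch it from above, or push the arm sideways
- magnifier_lens (a point): centre of the magnifier's lens: a glass disc in a grey ring 120 mm across and 21 mm high, level, 220 mm from the hinge axis, on a round steel arm 16 mm thick at the same height, 145 mm above the pump's face
- vise: dark grey machine vise fixed to the bench, with steel jaw plates 100 mm wide that grip the pump; its screw and cross handle point roughly to the robot. Origin under the middle of the gripped pump, on the bench; the vise reaches 142 mm (base) and 170 mm (handle) to its own -x and 75 mm to its own +x; jaw tops 72 mm above the bench
- pump: grey cast gear pump, open at the top, fixed in the vise; two meshing steel gears show in its flat face. Origin: middle of that face, 100 mm above the bench; z up, x along the line of the gears (= the vise's +y). Face 96 x 62 mm plus five round ears 24 mm wide with threaded holes (8 mm, mouths 12 mm) at x, y = (55, 0), (38, 32), (38, -32), (-38, 32), (-38, -32) mm: three at the +x end, two at -x
- cover: loose grey cast pump cover, 0.3 to 0.5 kg, flat on the board. Outline as the pump's face, plate 12 mm thick, 12 mm holes at the pump's hole x, y. Origin: middle of its underside, z up, mass centre within 6 mm of it sideways. Grip its boss: 26 mm wide (y -13 to 13), x -37 to 35, 35 mm above the plate, flat sides for 22 mm, then round; hex plug in the -x end. Starts under 1.15 rad from the fitting yaw
- pump_hole_end (a point): mouth of the single threaded hole at the pump's +x end, in the plane of the face
- pump_hole_left (a point): mouth of the pump's threaded hole at x, y = (-38, 32) mm
- pump_hole_right (a point): mouth of the pump's threaded hole at x, y = (-38, -32) mm
- cover_hole_end (a point): centre of the cover's hole at (55, 0) mm, in the plane of its underside; belongs over the pump's end hole
- cover_hole_left (a point): centre of the cover's hole at (-38, 32) mm, in the plane of its underside
- cover_hole_right (a point): centre of the cover's hole at (-38, -32) mm, in the plane of its underside
- board: plywood board 170 x 150 mm, 14 mm thick, fixed on the bench to one side of the vise; origin under its centre
- bolt_tray: open sheet-steel tray 130 x 100 mm, 24 mm high, with the bolts, loose, on the other side of the vise; leave it alone. Origin under its centre
- oil_bottle: grey oil bottle with a black cap, 55 x 90 mm, 149 mm high, standing; leave it alone. Origin under its centre
- wrench: steel wrench 190 mm long lying on the bench; leave it alone. Origin under its middle
Mind the look-alikes: they are no part of the job. What is shaped like the cover but red is not meant.

How it is judged:
On the way, in this order (a step that is already met when the one before it is completed fails the run):
1. the magnifier is swung aside, its lens clear of the pump (horizontal distance between magnifier_lens and pump above 0.125 m), for 0.2 s.
2. the cover is picked up from the board in the fingers (z of cover in the frame of board above 0.04 m and contact force between cover and the fingers above 1 N), for 0.1 s.
3. the cover hovers over the pump with its holes lined up (z of cover in the frame of pump between 0.003 and 0.022 m and horizontal distance between cover_hole_end and pump_hole_end below 0.004 m and horizontal distance between cover_hole_left and pump_hole_left below 0.004 m and horizontal distance between cover_hole_right and pump_hole_right below 0.004 m), for 0.2 s.
At the end, for the whole second after the job is handed in: Only the fingers hold the cover: still (under 20 mm/s), level within 0.08 rad, underside 3 to 22 mm above the pump's face, the end and two far corner holes each within 4 mm sideways of their threaded holes; lens centre over 125 mm sideways from the pump's middle (all of step 3 and horizontal distance between magnifier_lens and pump above 0.125 m and angle between cover's own z axis and vertical below 0.08 rad and linear speed of cover below 0.02 m/s and angular speed of cover below 0.15 rad/s and contact force between cover and the fingers above 1 N and contact force between cover and vise below 0.3 N and contact force between cover and magnifier below 0.3 N); the arm keeps its last pose, push and grip.
It fails at once if the cover touches the pump or the vise (contact force between cover and vise above 1 N).
It fails at once if the bolt tray is displaced by more than 30 mm (distance of bolt_tray from where it was at the start of the episode above 0.03 m).
It fails at once if the oil bottle is displaced by more than 30 mm or knocked over (distance of oil_bottle from where it was at the start of the episode above 0.03 m or angle between oil_bottle's own z axis and vertical above 0.4 rad).
It fails at once if the wrench is displaced by more than 30 mm (distance of wrench from where it was at the start of the episode above 0.03 m).
It also fails if it takes over 56 s, if anything falls off the work surface, if the arm or the gripper's body presses on something with over 40 N, if the wrist force passes 120 N, or if a joint passes its speed limit or range.

ROBOT

A 7-joint arm with a two-finger parallel gripper is mounted at the origin on the work surface. World frame = base frame: x ahead of the robot, y to its left, z up, the work surface at z = 0. Lengths are in m, angles in rad, forces in N, time in s.
With the tool pointing down it reaches from about 0.425 to 0.875 m from the base axis. Payload 4.7 kg.
Tool frame: the origin (TCP) lies at the very end of the fingers, on their centre line; the grasp point (between the pads) lies 19 mm behind it; z points along the fingers, y is the direction in which the jaws open and shut (so a half turn about z gives the same grasp; the last joint's range is limited). The gripper opens to 85 mm and grips with 20 to 120 N. Pads are 22 mm wide; open, the fingers measure 114 mm over their backs; the gripper's body (76 mm by 85 mm) begins 54 mm behind the grasp point. The pads swing forward as they close: fully open they stand 13 mm farther back than shut.
Start: joints at [1.346, 0.321, -0.07, 1.45, 0.023, 1.371, -0.057], TCP at [0.154, -0.632, 0.231] pointing down, gripper open.
Joint ranges: [-2.86, 2.86], [-0.3, 2.09], [-1.38, 1.24], [0.06, 2.45], [-1.56, 4.7], [0.09, 2.05], [-2.69, 2.69]. Speed limits (rad/s): [2.57, 2.57, 3.14, 3.14, 3.14, 3.14, 3.14].

INTERFACE

Orientations are given as a unit quaternion [x, y, z, w].
In Python, from station import robot gives the robot as it stands.
- The arm moves only by the tool move_arm, never from a script. Its argument "targets" is a list of rows, each a list of 7 numbers: the turn, a rotation vector about the tool's x, y, z in rad, then the shift along the tool's x, y, z in m, then the finger opening in m, from 0 to 0.0854. In form: [[rx, ry, rz, x, y, z, hand], ...]. A call has 1 to 20 rows; each row is the pose to reach, as a shift and turn from the pose commanded when the call began, along the tool's axes at that moment; what a row does not reach only later rows make up. A row lasts 1/12 s, in which the tool goes at most 41.7 mm and 7.16 degrees, less where a joint would pass 70% of its speed; a pose out of reach is approached as far as the arm can. A call with a gripper value outside its range is refused whole. The fingers move at their own pace and stop on an object; "squeeze" is the grip in N (left out, the last holds). Time passes only in rows, so rows that repeat a pose let the fingers close. It gives the time, the measured TCP pose, the force and the opening at its end, in the units of the state.
- robot.observe(): the state, without advancing time (a new reading comes with each control period).
- robot.grab_frame(name): name is "scene" or "top" or "wrist"; returns a dict with "image" (420x560x3 uint8, red, green, blue), "mtx" (3x3 intrinsics, pixels), "rvec" (rotation vector, rad) and "tvec" (3), from world to camera coordinates, as OpenCV has them. Camera axes: x right, y down, z forward; pixel columns grow to the right and rows downward; lengths in m; the calibration is good to about 2 mm. A picture is of the moment at which its call begins. There is no depth.
- robot.sign_off(): hands the job in, once; it reports no verdict.
The state is a dict: "time_s": time; "qpos": joint angles; "dq": joint speeds; "joint_torque": joint torques, N m; "eef_pos": TCP position; "tcp_rot": TCP orientation; "wrist_force": force on the tool from outside, world axes, zero at the start; "moment": the same for the moment, N m; "grip_width": opening from 0.0 (shut) to 1.0 (fully open).
Only numpy, scipy, OpenCV 4.12 (cv2) and the standard library are available. Lean on these libraries where they do the work, as an engineer would, in place of code of your own. Each camera call takes 0.05 s, during which the arm holds its last target.

## Working session

There is one attempt and no reset: what is moved stays moved. The work goes in short steps, Python scripts to look and compute and a tool call to move; the robot and the scene stay as the last step left them, time stands still between calls to the robot, and variables do not carry over. Pictures are saved under pics/ and viewed, and the job is handed in when it is done.

Besides the shell and the picture viewer there is one more tool, called by a JSON object that holds its "op" and its "data". move_arm: Moves the arm, as the interface text tells. Its arguments: {"type":"object","properties":{"targets":{"type":"array","items":{"type":"array","items":{"type":"number"}}},"squeeze":{"type":"number"}},"required":["targets"]}

```bash
ls; mkdir -p pics; cat > h.py <<'E'
import numpy as np,cv2,pickle
from station import robot
def grab(n,tag):
    f=robot.grab_frame(n); cv2.imwrite(f'pics/{tag}.png',cv2.cvtColor(np.asarray(f['image']),cv2.COLOR_RGB2BGR)); pickle.dump(f,open(f'{tag}.pkl','wb')); return f
def load(tag): return pickle.load(open(f'{tag}.pkl','rb'))
def cam(f):
    R=cv2.Rodrigues(np.array(f['rvec'],float))[0]; t=np.array(f['tvec'],float).ravel(); return np.array(f['mtx'],float),R,t
def ray(f,uv):
    K,R,t=cam(f); d=R.T@np.linalg.inv(K)@np.array([uv[0],uv[1],1.]); return -R.T@t,d/np.linalg.norm(d)
def onz(f,uv,z):
    c,d=ray(f,uv); return c+d*(z-c[2])/d[2]
def proj(f,P):
    K,R,t=cam(f); p=K@(R@np.asarray(P,float)+t); return p[:2]/p[2]
E
python3 - <<'E'
from h import *
for n in ['scene','top','wrist']:
    f=grab(n,n+'0'); c,_=ray(f,(280,210)); print(n,c,f['mtx'][0])
print(robot.observe())
E
```

```text
pics
scene [ 1.45844428 -0.16627658  1.21194559] [428.77928976   0.         282.37898888]
top [0.38825752 0.04804861 1.40257686] [417.55378277   0.         281.33375857]
wrist [ 0.23361577 -0.61206149  0.37256456] [349.07112654   0.         277.62174529]
{'time_s': 0.15, 'qpos': array([ 1.34607686,  0.32168823, -0.07008674,  1.45140447,  0.02260408,
        1.37081159, -0.05693459]), 'dq': array([ 0.00054516, -0.00199578,  0.00028336, -0.00287351, -0.00031591,
       -0.00065038,  0.00062234]), 'joint_torque': array([-1.16993186e-03, -4.94096160e+01, -3.83255705e-01, -3.14685130e+01,
        1.30443586e-02,  8.33683123e-03, -6.53500251e-06]), 'eef_pos': array([ 0.153618  , -0.63115882,  0.23044685]), 'tcp_rot': array([ 9.92879271e-01,  1.19122505e-01, -1.35593563e-04, -7.50328009e-04]), 'wrist_force': array([-0.25231993, -0.32032285,  0.4834857 ]), 'moment': array([ 0.04071674, -0.00556143,  0.04780494]), 'grip_width': 1.002309885645169}
```

View pics/scene0.png

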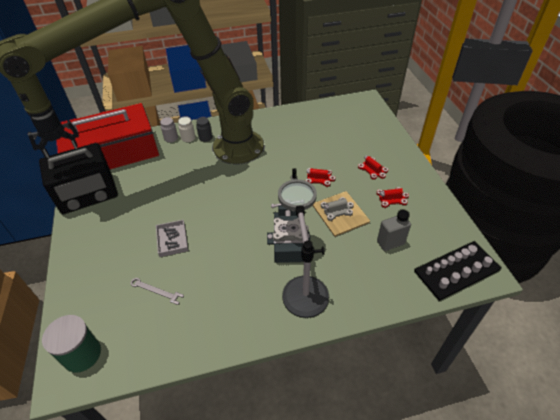

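View pics/top0.png

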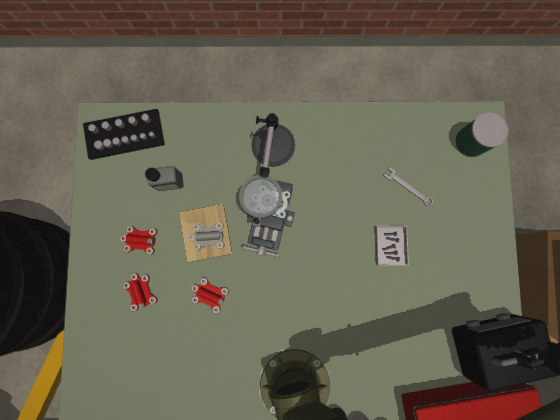

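View pics/wrist0.png

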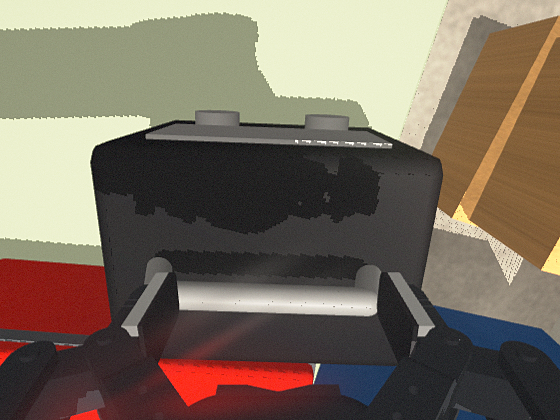

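Candidates for the cover in the top view are the grey one on the board (208,237) and three red look-alikes at (139,240), (140,292) and (210,295). By the description I choose the grey one and check it in close crops.

```bash
python3 - <<'E'
from h import *
im=cv2.imread('pics/top0.png'); cv2.imwrite('pics/top0c.png',cv2.resize(im[100:270,170:310],None,fx=4.5,fy=3.5*4.5/4.5 if 0 else 3.5,interpolation=cv2.INTER_CUBIC)[:600])
im=cv2.imread('pics/scene0.png'); cv2.imwrite('pics/scene0c.png',cv2.resize(im[160:320,250:420],None,fx=3.7,fy=3.7,interpolation=cv2.INTER_CUBIC))
f=load('top0')
print('base',onz(f,(273,145),0),'cover',onz(f,(208,237),.03),'hinge',onz(f,(264,171),.25),'lens',onz(f,(262,197),.25))
E
```

```text
base [0.79101593 0.06450835 0.        ] cover [0.47291444 0.27887746 0.03      ] hinge [0.64395561 0.08730032 0.25      ] lens [0.56986267 0.09303698 0.25      ]
```

View pics/top0c.png

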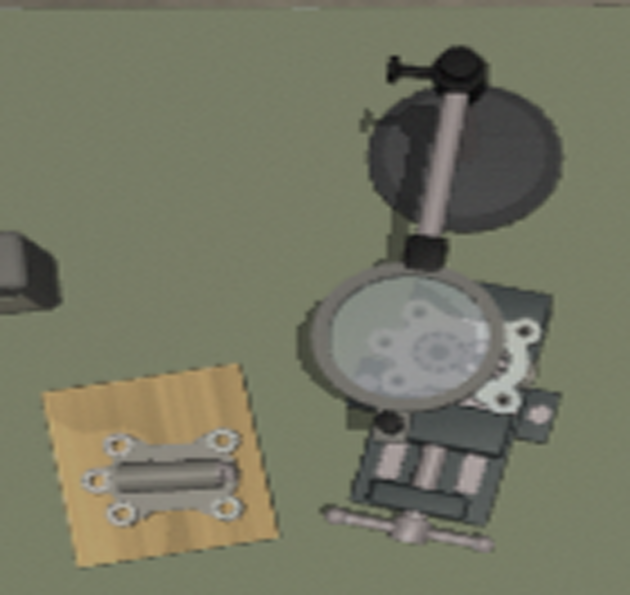

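View pics/scene0c.png

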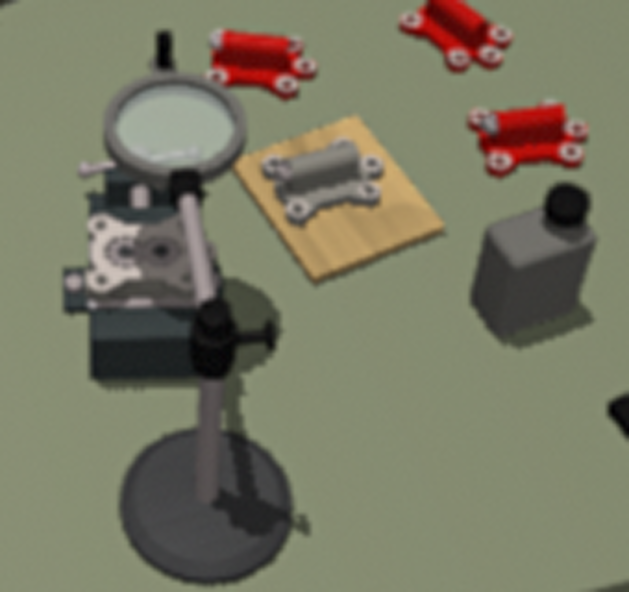

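The grey cover is confirmed, with its single-hole end to the left (+y). The pump's single end also lies under the lens to the left. Next I locate the hinge and knob.

```bash
python3 - <<'E'
from h import *
t=load('top0');s=load('scene0')
def tri(a,b):
    c1,d1=ray(t,a);c2,d2=ray(s,b)
    A=np.stack([d1,-d2],1);l=np.linalg.lstsq(A,c2-c1,rcond=None)[0];p,q=c1+l[0]*d1,c2+l[1]*d2
    return (p+q)/2,np.linalg.norm(p-q)
T=lambda u,v:(170+(u+.5)/4.5-.5,100+(v+.5)/3.5-.5)
S=lambda u,v:(250+(u+.5)/3.7-.5,160+(v+.5)/3.7-.5)
print('knob mid',tri(T(390,421),S(164,50)))
print('posttop',tri(T(460,66),S(213,312)))
print('lens',tri(T(406,338),S(175,130)))
print('pump ears R',onz(t,T(527,330),.1),onz(t,T(503,400),.1))
print('scene ears',[onz(s,S(*p),.1) for p in [(100,226),(98,291)]])
for p,n in [((98,480),'end'),((120,445),'a'),((123,513),'b'),((224,440),'c'),((229,509),'d')]: print(n,onz(t,T(*p),.026))
E
```

```text
knob mid (array([0.5039031 , 0.10866425, 0.26855779]), np.float64(0.0013530116687539802))
posttop (array([0.78884715, 0.06500909, 0.27492249]), np.float64(0.0017154601366174917))
lens (array([0.57342281, 0.09941638, 0.2418174 ]), np.float64(6.245388001121754e-05))
pump ears R [0.60280379 0.02076002 0.1       ] [0.53929571 0.03810787 0.1       ]
scene ears [array([0.54217505, 0.03831105, 0.1       ]), array([0.61461382, 0.01799271, 0.1       ])]
end [0.47426296 0.33413104 0.026     ]
a [0.50711846 0.31872984 0.026     ]
b [0.44323664 0.31527518 0.026     ]
c [0.5113049  0.24259938 0.026     ]
d [0.44639888 0.23815097 0.026     ]
```

```bash
cat >> h.py <<'E'
from scipy.spatial.transform import Rotation as Ro
def down(yaw): # tool y axis at world angle yaw, z down
    y=np.array([np.cos(yaw),np.sin(yaw),0]);z=np.array([0,0,-1.]);return Ro.from_matrix(np.stack([np.cross(y,z),y,z],1))
def rel(pos,yaw,s=None):
    s=s or robot.observe(); R0=Ro.from_quat(s['tcp_rot'])
    return np.r_[(R0.inv()*down(yaw)).as_rotvec(),R0.inv().apply(np.array(pos)-s['eef_pos'])].round(4)
E
python3 - <<'E'
from h import *
s=robot.observe()
y0=np.arctan2(-.972,.237)
print(rel([.154,-.632,.43],y0));print(rel([.5,-.3,.43],-1.5));print(rel([.504,.109,.42],-1.721))
E
```

```text
[-1.500e-03  1.000e-04 -3.000e-04  2.000e-04  6.000e-04 -1.996e-01]
[-1.500e-03  2.000e-04  1.680e-01  4.149e-01 -2.401e-01 -1.992e-01]
[-1.500e-03  4.000e-04  3.890e-01  5.155e-01 -6.366e-01 -1.886e-01]
```

{"op": "move_arm", "data": {"targets": [[0,0,0,0,0,-0.1,0.085],[0,0,0,0,0,-0.2,0.05],[0,0,0,0,0,-0.2,0.05],[0,0,0,0,0,-0.2,0.05],[0,0,0,0,0,-0.2,0.05],[0,0,0.17,0.415,-0.24,-0.2,0.05],[0,0,0.17,0.415,-0.24,-0.2,0.05],[0,0,0.17,0.415,-0.24,-0.2,0.05],[0,0,0.17,0.415,-0.24,-0.2,0.05],[0,0,0.17,0.415,-0.24,-0.2,0.05],[0,0,0.17,0.415,-0.24,-0.2,0.05],[0,0,0.17,0.415,-0.24,-0.2,0.05],[0,0,0.17,0.415,-0.24,-0.2,0.05],[0,0,0.17,0.415,-0.24,-0.2,0.05],[0,0,0.17,0.415,-0.24,-0.2,0.05],[0,0,0.17,0.415,-0.24,-0.2,0.05],[0,0,0.17,0.415,-0.24,-0.2,0.05]]}}

```text
time_s: 1.57
eef_pos: [0.5038, -0.2945, 0.431]
tcp_rot: [0.999, 0.038, 0.001, -0.001]
wrist_force: [-0.2, 0.8, -0.6]
grip_width: 0.582
```

```bash
python3 - <<'E'
from h import *
s=robot.observe();print(s['time_s'],s['eef_pos'],s['tcp_rot'])
print(rel([.43,.109,.43],-1.721))
print(rel([.504,.109,.42],-1.721))
E
```

```text
1.5667 [ 0.50379595 -0.29446602  0.43098139] [ 9.99270677e-01  3.81548765e-02  7.35729571e-04 -1.33381017e-03]
[-0.0028 -0.0013  0.2265 -0.0428 -0.4079  0.002 ]
[-0.0028 -0.0013  0.2265  0.031  -0.4022  0.0121]
```

{"op": "move_arm", "data": {"targets": [[0,0,0.225,0.03,-0.4,0.01,0.05],[0,0,0.225,0.03,-0.4,0.01,0.05],[0,0,0.225,0.03,-0.4,0.01,0.05],[0,0,0.225,0.03,-0.4,0.01,0.05],[0,0,0.225,0.03,-0.4,0.01,0.05],[0,0,0.225,0.03,-0.4,0.01,0.05],[0,0,0.225,0.03,-0.4,0.01,0.05],[0,0,0.225,0.03,-0.4,0.01,0.05],[0,0,0.225,0.03,-0.4,0.01,0.05],[0,0,0.225,0.03,-0.4,0.01,0.05],[0,0,0.225,0.03,-0.4,0.01,0.05],[0,0,0.225,0.03,-0.4,0.01,0.05],[0,0,0.225,0.03,-0.4,0.01,0.05]]}}

```text
time_s: 2.65
eef_pos: [0.5027, 0.0998, 0.421]
tcp_rot: [0.997, -0.079, -0.0, 0.0]
wrist_force: [-0.4, 0.3, -1.0]
grip_width: 0.582
```

```bash
python3 - <<'E'
from h import *
f=grab('wrist','w1');print(proj(f,[.504,.109,.2686]),proj(f,[.504,.109,.283]),robot.observe()['eef_pos'])
E
```

```text
[266.20105107 186.86468316] [265.71717236 191.51588545] [0.50287981 0.09912635 0.42099895]
```

View pics/w1.png

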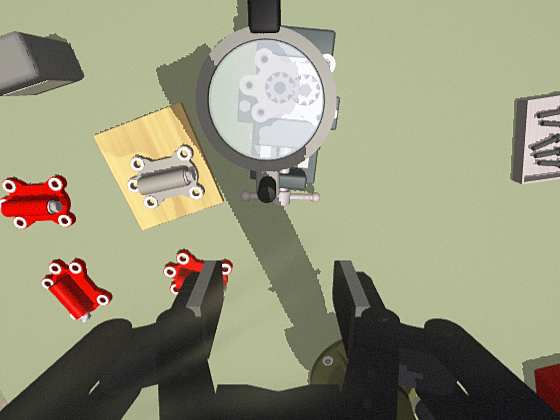

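The wrist view shows the knob at (267,188), where I predicted it. I now descend around it and pinch.

```bash
python3 - <<'E'
from h import *
print(rel([.504,.109,.257],-1.721))
E
```

```text
[ 0.0009  0.0004 -0.0086 -0.0004 -0.0101  0.164 ]
```

{"op": "move_arm", "data": {"targets": [[0,0,-0.008,0,-0.01,0.03,0.05],[0,0,-0.008,0,-0.01,0.06,0.05],[0,0,-0.008,0,-0.01,0.09,0.05],[0,0,-0.008,0,-0.01,0.12,0.05],[0,0,-0.008,0,-0.01,0.145,0.05],[0,0,-0.008,0,-0.01,0.163,0.05],[0,0,-0.008,0,-0.01,0.163,0.05],[0,0,-0.008,0,-0.01,0.163,0.012],[0,0,-0.008,0,-0.01,0.163,0.012],[0,0,-0.008,0,-0.01,0.163,0.012],[0,0,-0.008,0,-0.01,0.163,0.012],[0,0,-0.008,0,-0.01,0.163,0.012]], "squeeze": 20}}

```text
time_s: 3.7
eef_pos: [0.5053, 0.1106, 0.2601]
tcp_rot: [0.997, -0.074, 0.002, 0.0]
wrist_force: [0.2, -1.1, 5.5]
grip_width: 0.178
```

```bash
python3 - <<'E'
from h import *
f=grab('wrist','w2');s=robot.observe();print(s)
h=np.array([.789,.065]);k=s['eef_pos'][:2];d=k-h;print(np.hypot(*d),np.arctan2(-d[1],-d[0]))
E
```

```text
{'time_s': 3.75, 'qpos': array([ 0.40517216,  0.05770718, -0.69333417,  1.71497934,  0.03882659,
        1.37917358, -2.01407798]), 'dq': array([-3.71511180e-04, -3.89094511e-05, -2.91872890e-03,  1.98863993e-04,
       -1.64264167e-03, -9.70623072e-04,  5.43419932e-04]), 'joint_torque': array([-5.25422171e-01, -2.55386013e+01, -1.56277064e+00, -2.84913433e+01,
       -3.27393590e-01, -4.37212503e-02,  2.80912570e-02]), 'eef_pos': array([0.50530232, 0.11066528, 0.26007935]), 'tcp_rot': array([ 9.97237372e-01, -7.42611272e-02,  1.70521354e-03,  2.14820366e-05]), 'wrist_force': array([ 1.47351009, -1.6082164 ,  6.28118619]), 'moment': array([-0.18830074, -0.04660035,  0.03084174]), 'grip_width': 0.17711236924954996}
0.2873494232797761 -0.15959563648605837
```

View pics/w2.png

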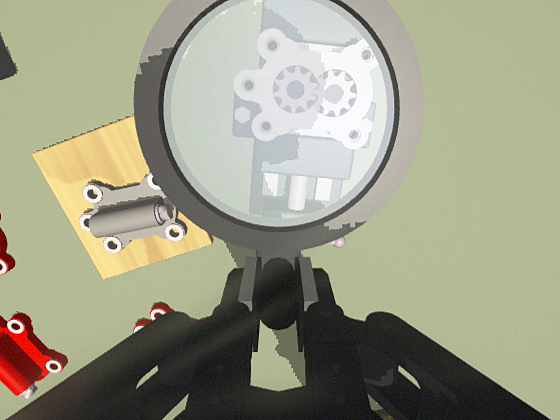

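Pinched: the opening is about 15 mm on the 16 mm pin. Next I work out the arc rows.

```bash
python3 - <<'E'
from h import *
s=robot.observe();p=s['eef_pos'];R0=Ro.from_quat(s['tcp_rot'])
k=p[:2];u=np.array([.790,.065])-k;u/=np.linalg.norm(u);h=k+.292*u;print(h)
for i in range(1,18):
    a=.08*i;c,sn=np.cos(a),np.sin(a);d=np.array([[c,-sn],[sn,c]])@(k-h)
    q=R0.inv().apply(np.r_[h+d,p[2]+.003]-p); print([0,0,round(-a,2),*q.round(3),.012])
E
```

```text
[0.79361701 0.06441983]
[0, 0, -0.08, np.float64(0.001), np.float64(0.023), np.float64(-0.003), 0.012]
[0, 0, -0.16, np.float64(0.003), np.float64(0.047), np.float64(-0.003), 0.012]
[0, 0, -0.24, np.float64(0.008), np.float64(0.069), np.float64(-0.003), 0.012]
[0, 0, -0.32, np.float64(0.014), np.float64(0.092), np.float64(-0.003), 0.012]
[0, 0, -0.4, np.float64(0.022), np.float64(0.114), np.float64(-0.003), 0.012]
[0, 0, -0.48, np.float64(0.032), np.float64(0.135), np.float64(-0.003), 0.012]
[0, 0, -0.56, np.float64(0.043), np.float64(0.156), np.float64(-0.003), 0.012]
[0, 0, -0.64, np.float64(0.056), np.float64(0.175), np.float64(-0.003), 0.012]
[0, 0, -0.72, np.float64(0.07), np.float64(0.193), np.float64(-0.003), 0.012]
[0, 0, -0.8, np.float64(0.086), np.float64(0.21), np.float64(-0.003), 0.012]
[0, 0, -0.88, np.float64(0.104), np.float64(0.226), np.float64(-0.003), 0.012]
[0, 0, -0.96, np.float64(0.122), np.float64(0.24), np.float64(-0.003), 0.012]
[0, 0, -1.04, np.float64(0.142), np.float64(0.253), np.float64(-0.003), 0.012]
[0, 0, -1.12, np.float64(0.162), np.float64(0.265), np.float64(-0.003), 0.012]
[0, 0, -1.2, np.float64(0.183), np.float64(0.274), np.float64(-0.002), 0.012]
[0, 0, -1.28, np.float64(0.205), np.float64(0.282), np.float64(-0.002), 0.012]
[0, 0, -1.36, np.float64(0.228), np.float64(0.288), np.float64(-0.002), 0.012]
```

{"op": "move_arm", "data": {"targets": [[0,0,0,0,0,-0.003,0.012],[0,0,-0.08,0.001,0.023,-0.003,0.012],[0,0,-0.16,0.003,0.047,-0.003,0.012],[0,0,-0.24,0.008,0.069,-0.003,0.012],[0,0,-0.32,0.014,0.092,-0.003,0.012],[0,0,-0.4,0.022,0.114,-0.003,0.012],[0,0,-0.48,0.032,0.135,-0.003,0.012],[0,0,-0.56,0.043,0.156,-0.003,0.012],[0,0,-0.64,0.056,0.175,-0.003,0.012],[0,0,-0.72,0.07,0.193,-0.003,0.012],[0,0,-0.8,0.086,0.21,-0.003,0.012],[0,0,-0.88,0.104,0.226,-0.003,0.012],[0,0,-0.96,0.122,0.24,-0.003,0.012],[0,0,-1.04,0.142,0.253,-0.003,0.012],[0,0,-1.12,0.162,0.265,-0.002,0.012],[0,0,-1.2,0.183,0.274,-0.002,0.012],[0,0,-1.28,0.205,0.282,-0.002,0.012],[0,0,-1.36,0.228,0.288,-0.002,0.012],[0,0,-1.36,0.228,0.288,-0.002,0.012],[0,0,-1.36,0.228,0.288,-0.002,0.012]]}}

```text
time_s: 5.42
eef_pos: [0.6894, -0.2046, 0.2597]
tcp_rot: [0.821, 0.571, 0.002, -0.002]
wrist_force: [3.0, 5.1, 0.1]
grip_width: 0.177
```

```bash
python3 - <<'E'
from h import *
f=grab('top','t3');grab('wrist','w3');s=robot.observe();print(s['wrist_force'],s['eef_pos'],s['tcp_rot'],s['grip_width'],s['qpos'])
im=cv2.imread('pics/t3.png')[90:270,170:370];cv2.imwrite('pics/t3c.png',cv2.resize(im,None,fx=4,fy=3.3,interpolation=cv2.INTER_CUBIC))
E
```

```text
[ 3.77097977  5.35289609 -1.49880659] [ 0.68826423 -0.20416695  0.25979784] [ 0.82111882  0.57075226  0.00173735 -0.00164843] 0.1759026338152492 [ 0.60508063  0.51285364 -0.54460025  1.19192635  0.25285028  1.50262032
 -0.25398303]
```

View pics/t3c.png

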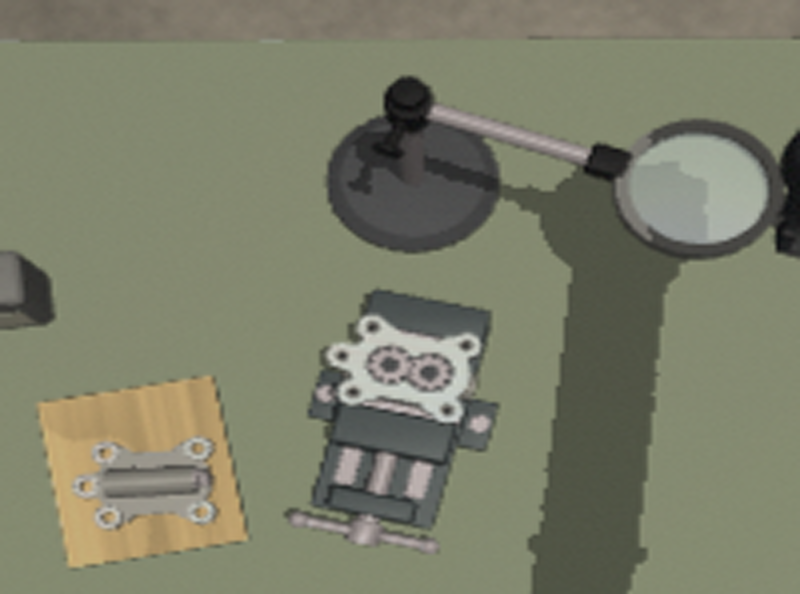

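The magnifier now points to -y, with the lens at crop (697,188), well clear of the pump. I release, rise, and view the pump with the wrist camera.

```bash
python3 - <<'E'
from h import *
print(rel([.688,-.204,.36],-.36))
print(rel([.575,-.06,.36],-.27));print(rel([.575,-.06,.27],-.27))
E
```

```text
[-0.0007 -0.0047  0.0041  0.0005 -0.0004 -0.1002]
[-0.0005 -0.0048 -0.0859  0.0961 -0.1565 -0.0996]
[-0.0005 -0.0048 -0.0859  0.0957 -0.1564 -0.0096]
```

{"op": "move_arm", "data": {"targets": [[0,0,0,0,0,0,0.04],[0,0,0,0,0,0,0.04],[0,0,0,0,0,0,0.04],[0,0,0,0,0,-0.03,0.04],[0,0,0,0,0,-0.06,0.06],[0,0,0,0,0,-0.1,0.06],[0,0,0,0,0,-0.1,0.06],[0,-0.005,-0.086,0.096,-0.156,-0.1,0.06],[0,-0.005,-0.086,0.096,-0.156,-0.1,0.06],[0,-0.005,-0.086,0.096,-0.156,-0.1,0.06],[0,-0.005,-0.086,0.096,-0.156,-0.06,0.06],[0,-0.005,-0.086,0.096,-0.156,-0.01,0.06],[0,-0.005,-0.086,0.096,-0.156,-0.01,0.06],[0,-0.005,-0.086,0.096,-0.156,-0.01,0.06],[0,-0.005,-0.086,0.096,-0.156,-0.01,0.06],[0,-0.005,-0.086,0.096,-0.156,-0.01,0.06]]}}

```text
time_s: 6.85
eef_pos: [0.5761, -0.0646, 0.2724]
tcp_rot: [0.797, 0.604, -0.001, 0.003]
wrist_force: [0.6, -0.5, 0.9]
grip_width: 0.703
```

```bash
python3 - <<'E'
from h import *
f=grab('wrist','w4');s=robot.observe();print(s['eef_pos'],s['tcp_rot'],s['qpos'])
E
```

```text
[ 0.576557   -0.06455983  0.27276106] [ 7.97378035e-01  6.03472511e-01 -7.29253561e-04  2.94368783e-03] [ 0.61461609  0.20290796 -0.6373274   1.55222248  0.12717603  1.42434104
 -0.30629131]
```

View pics/w4.png

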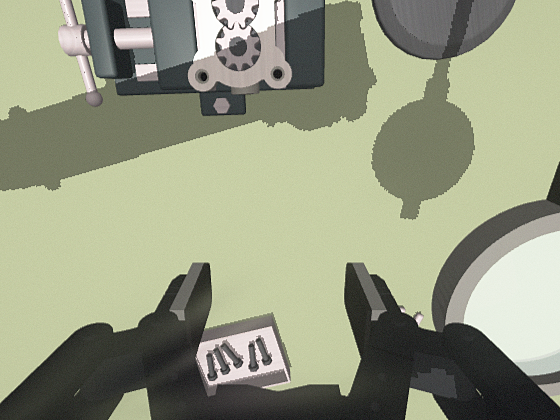

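The pump's -x end holes show at (203,76) and (278,74); its far end is out of frame. I move 0.085 forward.

{"op": "move_arm", "data": {"targets": [[0.006,0,0,0.085,0,0,0.06],[0.006,0,0,0.085,0,0,0.06],[0.006,0,0,0.085,0,0,0.06],[0.006,0,0,0.085,0,0,0.06],[0.006,0,0,0.085,0,0,0.06]]}}

```text
time_s: 7.32
eef_pos: [0.5991, 0.0183, 0.2713]
tcp_rot: [0.797, 0.604, -0.003, -0.0]
wrist_force: [-0.3, 0.3, -0.2]
grip_width: 0.704
```

```bash
python3 - <<'E'
from h import *
f=grab('wrist','w5');grab('wrist','w5b');s=robot.observe();print(s['eef_pos'],s['tcp_rot'])
im=cv2.imread('pics/w5b.png')[0:210,150:370];cv2.imwrite('pics/w5c.png',cv2.resize(im,None,fx=2.8,fy=2.8,interpolation=cv2.INTER_CUBIC))
E
```

```text
[0.59854851 0.01672932 0.27064624] [ 7.97621551e-01  6.03147466e-01 -3.59268122e-03 -2.95514885e-04]
```

View pics/w5c.png

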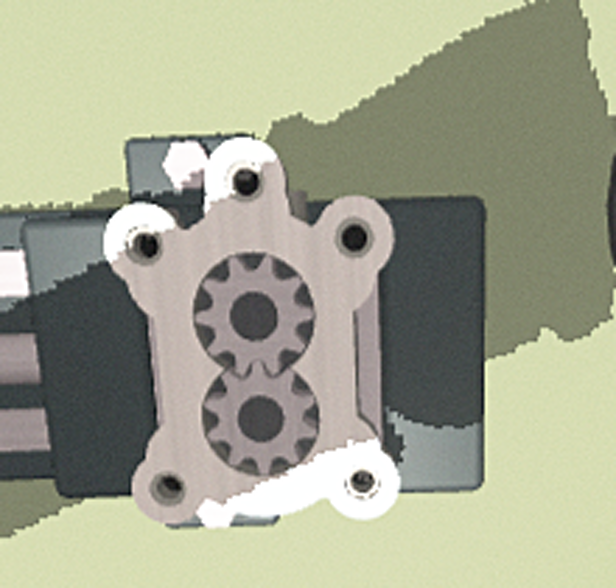

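```bash
cat >> h.py <<'E'
H=np.array([[55,0],[38,32],[38,-32],[-38,32],[-38,-32]])/1000
def fit2(M,P):
    M,P=np.array(M),np.array(P)[:,:2];mc,pc=M.mean(0),P.mean(0);A,B=M-mc,P-pc
    yaw=np.arctan2((A[:,0]*B[:,1]-A[:,1]*B[:,0]).sum(),(A*B).sum());c,s=np.cos(yaw),np.sin(yaw);R=np.array([[c,-s],[s,c]])
    t=pc-R@mc;return t,yaw,(P-(M@R.T+t))*1000
E
python3 - <<'E'
from h import *
f=load('w5b');C=lambda u,v:(150+(u+.5)/2.8-.5,(v+.5)/2.8-.5)
# camera above; tool x=+y up in image, image right=+x
pts=[(245,180),(146,243),(354,237),(171,485),(361,481)]
P=[onz(f,C(*p),.1) for p in pts]
t,y,r=fit2(H,P);print('pump wrist',t,y,r.round(1).tolist())
t3=load('t3');D=lambda u,v:(170+(u+.5)/4-.5,90+(v+.5)/3.3-.5)
P=[onz(t3,D(*p),.1) for p in [(341,355),(352,393),(374,327),(449,410),(467,345)]]
t,y,r=fit2(H,P);print('pump top',t,y,r.round(1).tolist())
P=[onz(t3,D(*p),.026) for p in [(86,486),(108,517),(105,453),(202,511),(198,448)]]
t,y,r=fit2(H,P);print('cover top',t,y,r.round(1).tolist())
E
```

```text
pump wrist [0.58015308 0.06865558] 1.3274033303142483 [[-0.4, -0.2], [0.4, -0.2], [-0.5, -0.2], [1.1, 0.4], [-0.6, 0.2]]
pump top [0.5794874  0.06687218] 1.3325673284298327 [[0.5, 1.1], [-1.1, 1.3], [0.4, -1.0], [-0.0, -0.9], [0.3, -0.5]]
cover top [0.47725159 0.27986601] 1.6336233981652388 [[0.0, 0.2], [-0.0, 0.5], [-0.1, 0.2], [0.6, -0.5], [-0.4, -0.5]]
```

```bash
python3 - <<'E'
from h import *
print(rel([.480,.22,.27],.063)); print(rel([.480,.22,.215],.063))
E
```

```text
[-0.0057  0.0045 -0.3389  0.1633 -0.1694  0.0006]
[-0.0057  0.0045 -0.3389  0.1636 -0.1692  0.0556]
```

{"op": "move_arm", "data": {"targets": [[-0.006,0.004,-0.339,0.163,-0.169,0,0.085],[-0.006,0.004,-0.339,0.163,-0.169,0,0.085],[-0.006,0.004,-0.339,0.163,-0.169,0,0.085],[-0.006,0.004,-0.339,0.163,-0.169,0,0.085],[-0.006,0.004,-0.339,0.163,-0.169,0,0.085],[-0.006,0.004,-0.339,0.163,-0.169,0,0.085],[-0.006,0.004,-0.339,0.163,-0.169,0.055,0.085],[-0.006,0.004,-0.339,0.163,-0.169,0.055,0.085],[-0.006,0.004,-0.339,0.163,-0.169,0.055,0.085],[-0.006,0.004,-0.339,0.163,-0.169,0.055,0.085],[-0.006,0.004,-0.339,0.163,-0.169,0.055,0.085]]}}

```text
time_s: 8.33
eef_pos: [0.4799, 0.2205, 0.2166]
tcp_rot: [0.684, 0.729, 0.001, 0.0]
wrist_force: [0.7, -0.6, -0.1]
grip_width: 0.994
```

```bash
python3 - <<'E'
from h import *
f=grab('wrist','w6');s=robot.observe();print(s['eef_pos'],s['tcp_rot'],s['qpos'])
im=cv2.imread('pics/w6.png')[0:210,150:430];cv2.imwrite('pics/w6c.png',cv2.resize(im,None,fx=2.8,fy=2.8,interpolation=cv2.INTER_CUBIC))
E
```

```text
[0.48001518 0.22074349 0.2167575 ] [6.84142557e-01 7.29347737e-01 8.97327176e-04 1.90845090e-04] [ 0.33205747  0.13890095 -0.87398172  1.74907542  0.11020076  1.30275285
 -0.50231753]
```

View pics/w6c.png

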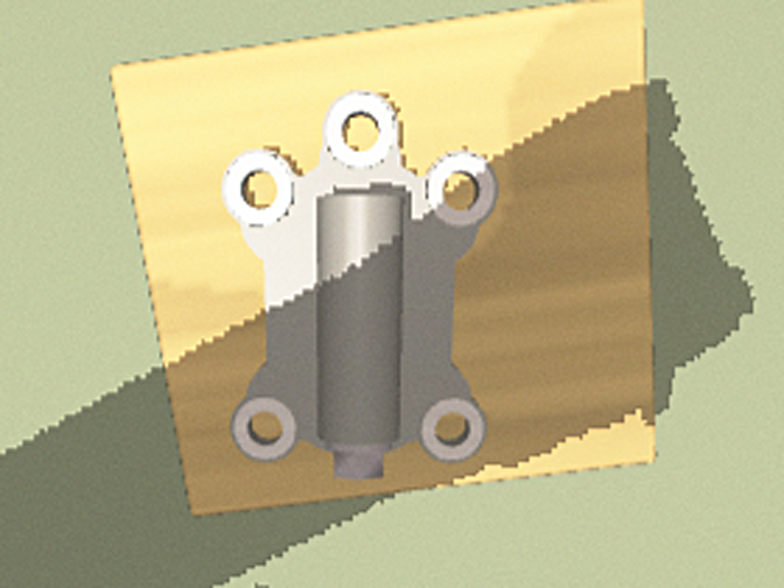

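```bash
python3 - <<'E'
from h import *
f=load('w6');C=lambda u,v:(150+(u+.5)/2.8-.5,(v+.5)/2.8-.5)
pts=[(361,131),(258,189),(461,189),(265,427),(453,427)]
for z in (.026,.03):
    P=[onz(f,C(*p),z) for p in pts]; t,y,r=fit2(H,P);print('cover',z,t,y,r.round(1).tolist())
    print(np.linalg.norm(P[1]-P[4]),np.hypot(.076,.064))
E
```

```text
cover 0.026 [0.47692869 0.28095165] 1.6314612793313898 [[0.3, -0.2], [-0.3, -0.1], [0.1, 0.1], [-0.2, 0.0], [0.1, 0.2]]
0.09936361483289716 0.09935793878699377
cover 0.03 [0.47691427 0.2810718 ] 1.6314612793313903 [[0.3, -0.7], [0.1, -0.4], [-0.3, -0.3], [0.2, 0.6], [-0.3, 0.8]]
0.09816962451062221 0.09935793878699377
```

```bash
python3 - <<'E'
from h import *
print(rel([.477,.281,.10],.061)); print(rel([.477,.281,.031],.061))
E
```

```text
[ 0.0016 -0.001   0.0029  0.0602  0.0007  0.1168]
[ 0.0016 -0.001   0.0029  0.0601  0.0005  0.1858]
```

{"op": "move_arm", "data": {"targets": [[0,0,0.003,0.03,0,0,0.085],[0,0,0.003,0.06,0,0.02,0.085],[0,0,0.003,0.06,0.001,0.05,0.085],[0,0,0.003,0.06,0.001,0.08,0.085],[0,0,0.003,0.06,0.001,0.11,0.085],[0,0,0.003,0.06,0.001,0.14,0.085],[0,0,0.003,0.06,0.001,0.155,0.085],[0,0,0.003,0.06,0.001,0.155,0.085],[0,0,0.003,0.06,0.001,0.155,0.085]]}}

```text
time_s: 9.13
eef_pos: [0.4762, 0.2811, 0.0607]
tcp_rot: [0.685, 0.729, -0.0, -0.001]
wrist_force: [0.6, -0.2, 0.7]
grip_width: 0.996
```

```bash
python3 - <<'E'
from h import *
grab('wrist','w7');s=robot.observe();print(s['eef_pos'],s['wrist_force']);print(rel([.477,.281,.031],.061))
E
```

```text
[0.47688842 0.28168019 0.06175224] [-0.04353644 -0.36929324  1.63699729]
[ 0.0012 -0.0015  0.0011 -0.0007  0.      0.0308]
```

View pics/w7.png

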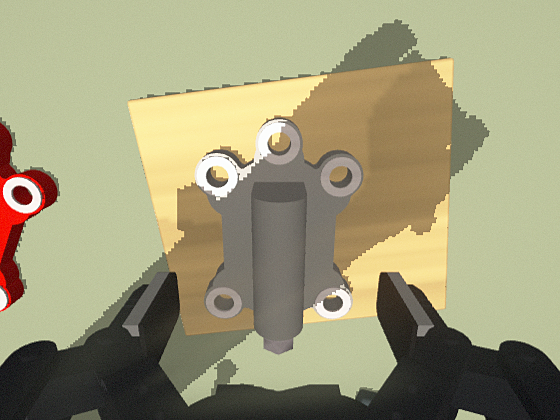

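The boss (280,262) sits midway between the open fingers at (155,305) and (405,305), lined up with them. I descend and grip.

{"op": "move_arm", "data": {"targets": [[0,0,0,0,0,0.015,0.085],[0,0,0,0,0,0.03,0.085],[0,0,0,0,0,0.03,0.085],[0,0,0,0,0,0.03,0.085],[0,0,0,0,0,0.03,0.02],[0,0,0,0,0,0.03,0.02],[0,0,0,0,0,0.03,0.02],[0,0,0,0,0,0.03,0.02],[0,0,0,0,0,0.03,0.02],[0,0,0,0,0,0.03,0.02],[0,0,0,0,0,0.03,0.02],[0,0,0,0,0,0.03,0.02]], "squeeze": 70}}

```text
time_s: 10.18
eef_pos: [0.4761, 0.2814, 0.0309]
tcp_rot: [0.685, 0.729, 0.0, -0.0]
wrist_force: [-0.4, -0.6, 6.2]
grip_width: 0.287
```

```bash
python3 - <<'E'
from h import *
s=robot.observe();print(s['eef_pos'],s['tcp_rot'],s['wrist_force'],s['grip_width'])
print(rel([.477,.281,.20],.061))
print(rel([.580,.068,.20],1.3285-np.pi/2))
E
```

```text
[0.47606784 0.28144326 0.03094035] [ 6.84511325e-01  7.29002162e-01  3.04398582e-04 -2.32827844e-05] [-0.37173775 -0.5858246   6.19455457] 0.28684846863736074
[ 0.0004 -0.0005  0.0019 -0.0004  0.001  -0.1691]
[ 3.000e-04 -5.000e-04  3.052e-01 -2.195e-01  9.040e-02 -1.691e-01]
```

{"op": "move_arm", "data": {"targets": [[0,0,0,0,0,-0.01,0.02],[0,0,0,0,0,-0.03,0.02],[0,0,0,0,0,-0.055,0.02],[0,0,0,0,0,-0.08,0.02],[0,0,0,0,0,-0.11,0.02],[0,0,0,0,0,-0.14,0.02],[0,0,0,0,0,-0.16,0.02],[0,0,0,0,0,-0.17,0.02],[0,0,0,0,0,-0.17,0.02],[0,0,0,0,0,-0.17,0.02],[0,0,0,0,0,-0.17,0.02]]}}

```text
time_s: 11.1
eef_pos: [0.4745, 0.2802, 0.1981]
tcp_rot: [0.684, 0.729, -0.002, -0.001]
wrist_force: [0.1, 0.0, -3.2]
grip_width: 0.282
```

```bash
python3 - <<'E'
from h import *
grab('wrist','w8');s=robot.observe();print(s['eef_pos'],s['tcp_rot'],s['wrist_force'],s['grip_width'],s['moment'])
print(rel([.580,.068,.20],1.3285-np.pi/2))
im=cv2.imread('pics/w8.png')[80:360,150:410];cv2.imwrite('pics/w8c.png',cv2.resize(im,None,fx=2.1,fy=2.1,interpolation=cv2.INTER_CUBIC))
E
```

```text
[0.47447024 0.28024309 0.19801248] [ 0.68447968  0.72902832 -0.00198922 -0.0011517 ] [ 0.27444356 -0.24893535 -3.88710719] 0.2861746902255482 [-0.0345535   0.03319052 -0.05410865]
[-0.0043  0.0017  0.3053 -0.2185  0.0919 -0.0022]
```

View pics/w8c.png

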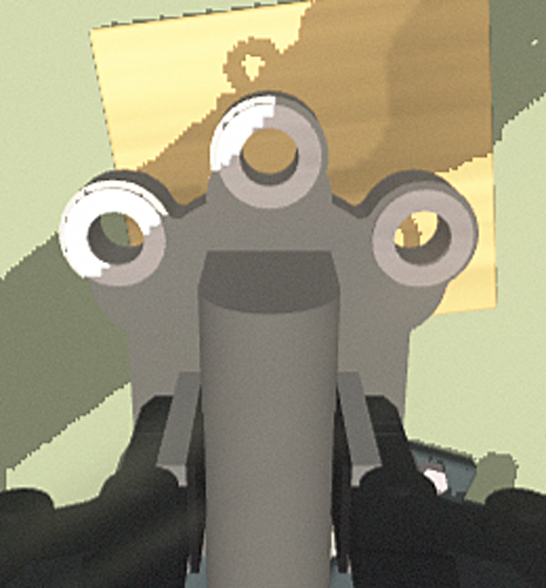

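The cover is held; its end hole is at crop (269,151) and the side holes at (115,237) and (424,236). I measure its pose in the hand.

```bash
python3 - <<'E'
from h import *
f=load('w8');s=robot.observe();C=lambda u,v:(150+(u+.5)/2.1-.5,80+(v+.5)/2.1-.5)
pts=[(268,151),(115,237),(423,236)]
for dz in (-.009,-.005,-.001):
    P=[onz(f,C(*p),s['eef_pos'][2]+dz) for p in pts]; t,y,r=fit2(H[:3],P);print(dz,t,y,r.round(1).tolist(),'sep',np.linalg.norm(P[1]-P[2]))
m=Ro.from_quat(s['tcp_rot']).as_matrix();print('tooly yaw',np.arctan2(m[1,1],m[0,1])+np.pi/2,'tilt',m[:2,2])
E
```

```text
-0.009 [0.47504867 0.27928785] 1.6387986980837665 [[-0.1, 1.0], [-1.1, -0.6], [1.2, -0.4]] sep 0.06628516941093492
-0.005 [0.47500353 0.28032286] 1.638798698083767 [[-0.1, 0.7], [-0.2, -0.3], [0.3, -0.3]] sep 0.06453172783946491
-0.001 [0.4749584  0.28135786] 1.6387986980837665 [[-0.1, 0.3], [0.6, -0.1], [-0.6, -0.2]] sep 0.06277828626799506
tooly yaw 1.6338058691225126 tilt [-0.00440241 -0.00132377]
```

{"op": "move_arm", "data": {"targets": [[-0.002,0.001,0.05,-0.03,0.012,0,0.02],[-0.004,0.002,0.1,-0.06,0.025,0,0.02],[-0.004,0.002,0.15,-0.09,0.038,0,0.02],[-0.004,0.002,0.2,-0.12,0.051,0,0.02],[-0.004,0.002,0.25,-0.15,0.064,0,0.02],[-0.004,0.002,0.29,-0.18,0.077,0,0.02],[-0.004,0.002,0.303,-0.205,0.087,0,0.02],[-0.004,0.002,0.303,-0.2185,0.092,0,0.02],[-0.004,0.002,0.303,-0.2185,0.092,0.01,0.02],[-0.004,0.002,0.303,-0.2185,0.092,0.025,0.02],[-0.004,0.002,0.303,-0.2185,0.092,0.035,0.02],[-0.004,0.002,0.303,-0.2185,0.092,0.035,0.02],[-0.004,0.002,0.303,-0.2185,0.092,0.035,0.02],[-0.004,0.002,0.303,-0.2185,0.092,0.035,0.02]]}}

```text
time_s: 12.32
eef_pos: [0.581, 0.0699, 0.1653]
tcp_rot: [0.786, 0.618, 0.002, 0.0]
wrist_force: [1.1, 0.0, -3.0]
grip_width: 0.289
```

```bash
python3 - <<'E'
from h import *
grab('wrist','w9');grab('scene','s9');s=robot.observe();print(s['eef_pos'],s['tcp_rot'],s['wrist_force'],s['grip_width'])
print(rel([.580,.068,.129],1.3285-np.pi/2))
im=cv2.imread('pics/w9.png')[80:360,150:410];cv2.imwrite('pics/w9c.png',cv2.resize(im,None,fx=2.1,fy=2.1,interpolation=cv2.INTER_CUBIC))
E
```

```text
[0.58149761 0.06949158 0.16583715] [7.86396826e-01 6.17716707e-01 2.37592795e-03 6.75508493e-04] [ 0.15925677 -1.35834599 -4.06711432] 0.2840325709450345
[ 0.004  -0.0029  0.0032 -0.0019 -0.0012  0.0368]
```

View pics/w9c.png

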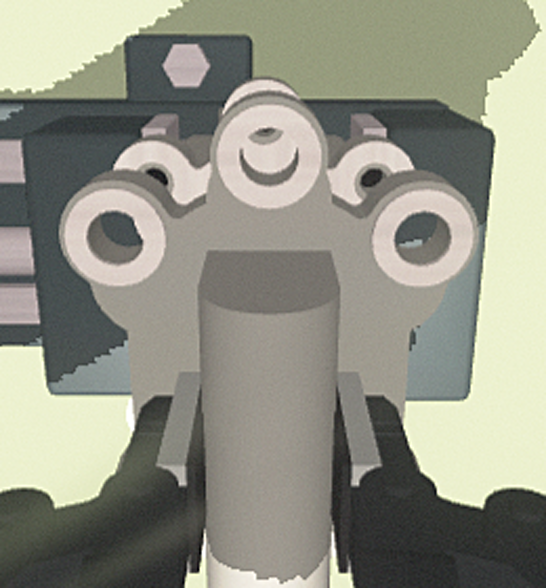

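View pics/s9.png

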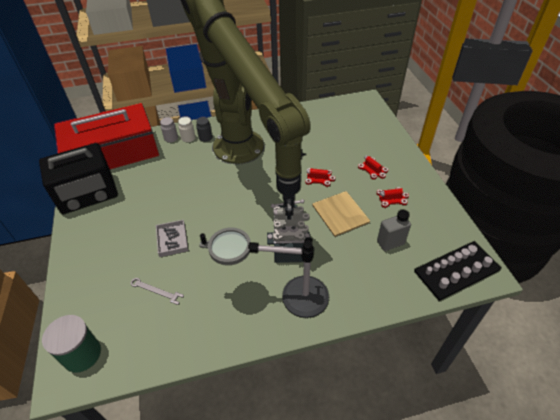

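Correct way round and the hand clear of the vise. I check the pump estimate against this view: side-hole mouths at crop about (157,176) and (372,176).

```bash
python3 - <<'E'
from h import *
f=load('w9');s=robot.observe();C=lambda u,v:(150+(u+.5)/2.1-.5,80+(v+.5)/2.1-.5)
P=[onz(f,C(*p),.1) for p in [(156,177),(373,177)]];t,y,r=fit2(H[1:3],P);print('pump',t,y,r)
P=[onz(f,C(*p),s['eef_pos'][2]-.005) for p in [(269,151),(115,237),(424,236)]];t,y,r=fit2(H[:3],P);print('cover',t,y,r.round(1).tolist())
for z,(tx,ty,yw) in {.1:(.580,.068,1.3285)}.items():
    c,sn=np.cos(yw),np.sin(yw)
    for h in H[:3]: 
        p=proj(f,[tx+c*h[0]-sn*h[1],ty+sn*h[0]+c*h[1],z]);print(((p[0]-149.5)*2.1-.5).round(),((p[1]-79.5)*2.1-.5).round())
E
```

```text
pump [0.58042612 0.06997183] 1.331710945281875 [[ 0.7728339  -0.18837635]
 [-0.7728339   0.18837635]]
cover [0.58180519 0.07009399] 1.3352202283543568 [[0.1, 0.6], [-0.3, -0.2], [0.2, -0.4]]
265.0 124.0
154.0 184.0
376.0 184.0
```

```bash
python3 - <<'E'
from h import *
print(rel([.580,.068,.129],1.3265-np.pi/2))
E
```

```text
[ 0.004  -0.0029  0.0052 -0.0019 -0.0012  0.0368]
```

{"op": "move_arm", "data": {"targets": [[0.004,-0.003,0.005,-0.002,-0.001,0,0.02],[0.004,-0.003,0.005,-0.002,-0.001,0.01,0.02],[0.004,-0.003,0.005,-0.002,-0.001,0.02,0.02],[0.004,-0.003,0.005,-0.002,-0.001,0.028,0.02],[0.004,-0.003,0.005,-0.002,-0.001,0.034,0.02],[0.004,-0.003,0.005,-0.002,-0.001,0.034,0.02],[0.004,-0.003,0.005,-0.002,-0.001,0.034,0.02],[0.004,-0.003,0.005,-0.002,-0.001,0.034,0.02],[0.004,-0.003,0.005,-0.002,-0.001,0.034,0.02],[0.004,-0.003,0.005,-0.002,-0.001,0.034,0.02],[0.004,-0.003,0.005,-0.002,-0.001,0.034,0.02]]}}

```text
time_s: 13.33
eef_pos: [0.58, 0.0672, 0.1314]
tcp_rot: [0.788, 0.615, -0.0, -0.0]
wrist_force: [-0.4, -0.2, -3.5]
grip_width: 0.287
```

```bash
python3 - <<'E'
from h import *
grab('wrist','w10');grab('scene','s10');s=robot.observe();print(s['eef_pos'],s['tcp_rot'],s['wrist_force'],s['grip_width'])
print(rel([.580,.068,.129],1.3265-np.pi/2))
im=cv2.imread('pics/w10.png')[80:280,150:410];cv2.imwrite('pics/w10c.png',cv2.resize(im,None,fx=3,fy=3,interpolation=cv2.INTER_CUBIC))
im=cv2.imread('pics/s10.png')[170:280,200:340];cv2.imwrite('pics/s10c.png',cv2.resize(im,None,fx=5,fy=5,interpolation=cv2.INTER_CUBIC))
E
```

```text
[0.57992123 0.06716091 0.13121357] [ 7.88233360e-01  6.15376233e-01 -4.67574590e-04 -2.06823262e-04] [ 0.15836225  0.26447279 -3.4990035 ] 0.29346973837793167
[-0.0009  0.0005 -0.0008  0.0008 -0.0001  0.0022]
```

View pics/w10c.png

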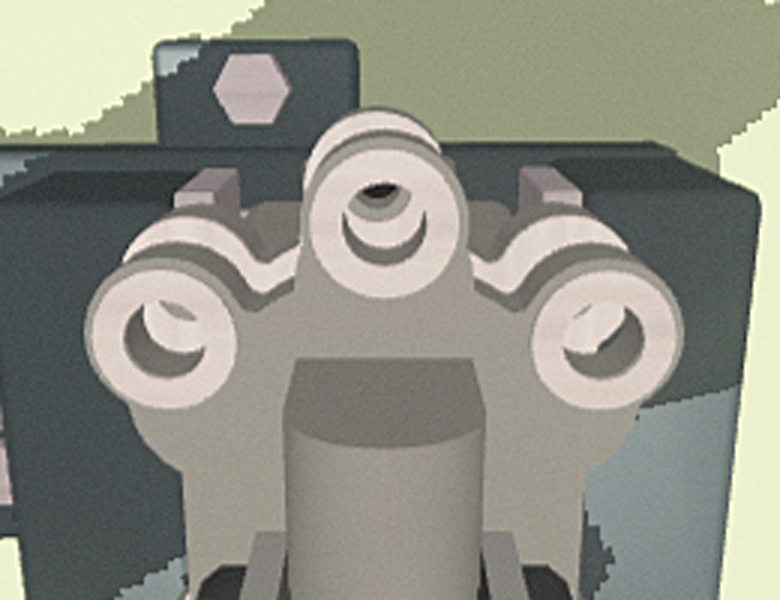

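View pics/s10c.png

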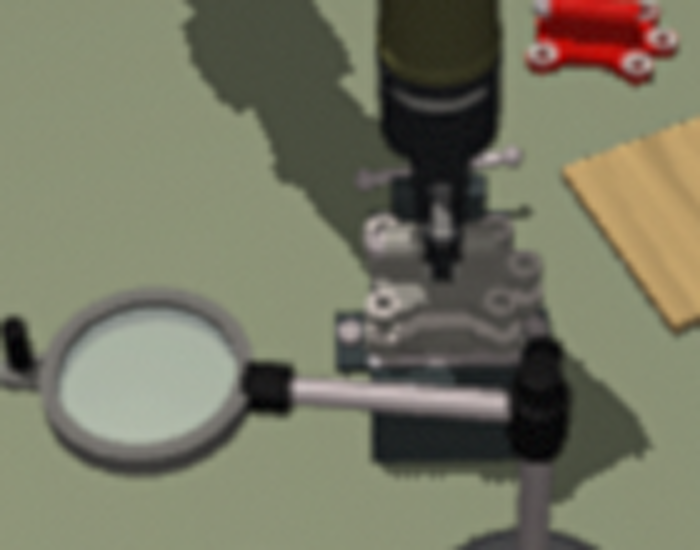

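```bash
python3 - <<'E'
from h import *
f=load('w10');s=robot.observe();q=lambda p:((p-np.array([149.5,79.5]))*3-.5)
a=np.linspace(0,2*np.pi,200)
def ext(t,y,z,h,r):
    c,sn=np.cos(y),np.sin(y);x=h[0]+r*np.cos(a);yy=h[1]+r*np.sin(a)
    U=np.array([q(proj(f,[t[0]+c*i-sn*j,t[1]+sn*i+c*j,z])) for i,j in zip(x,yy)]);return U.min(0).round(),U.max(0).round(),U.mean(0).round()
for h in H[:3]:
    print('pump ear',*ext((.580,.0685),1.3275,.1,h,.012),'mouth',*ext((.580,.0685),1.3275,.1,h,.006))
C=lambda u,v:(150+(u+.5)/3-.5,80+(v+.5)/3-.5)
P=[onz(f,C(*p),s['eef_pos'][2]-.005) for p in [(384,221),(164,339),(605,338)]];t,y,r=fit2(H[:3],P);print('cover',t,y,r.round(1).tolist())
E
```

```text
pump ear [306. 111.] [452. 257.] [379. 184.] mouth [342. 149.] [415. 222.] [379. 185.]
pump ear [120. 216.] [262. 354.] [191. 285.] mouth [156. 252.] [226. 320.] [191. 286.]
pump ear [497. 216.] [638. 353.] [567. 285.] mouth [532. 251.] [603. 320.] [567. 285.]
cover [0.58057832 0.0669865 ] 1.3282574109856686 [[0.0, 0.2], [-0.4, -0.0], [0.3, -0.2]]
```

The pump's ears appear about 1 mm further along +y than I modelled, so I correct the cover by roughly 2 mm in +y and 0.7 mm in -x, and lower it 3 mm.

```bash
python3 - <<'E'
from h import *
print(rel([.5792,.0692,.1282],1.3270-np.pi/2))
E
```

```text
[-0.0009  0.0005 -0.0013  0.0018 -0.0012  0.003 ]
```

{"op": "move_arm", "data": {"targets": [[-0.001,0,-0.001,0.001,-0.0005,0.001,0.02],[-0.001,0,-0.001,0.0018,-0.0012,0.003,0.02],[-0.001,0,-0.001,0.0018,-0.0012,0.003,0.02],[-0.001,0,-0.001,0.0018,-0.0012,0.003,0.02],[-0.001,0,-0.001,0.0018,-0.0012,0.003,0.02],[-0.001,0,-0.001,0.0018,-0.0012,0.003,0.02],[-0.001,0,-0.001,0.0018,-0.0012,0.003,0.02],[-0.001,0,-0.001,0.0018,-0.0012,0.003,0.02]]}}

```text
time_s: 14.1
eef_pos: [0.5791, 0.0692, 0.128]
tcp_rot: [0.788, 0.616, -0.0, 0.0]
wrist_force: [-0.4, 1.1, -3.8]
grip_width: 0.289
```

```bash
python3 - <<'E'
from h import *
grab('wrist','w11');f=grab('top','t11');sc=grab('scene','s11');s=robot.observe();print(s['time_s'],s['eef_pos'],s['tcp_rot'],s['wrist_force'],s['grip_width'])
im=cv2.imread('pics/w11.png')[80:280,150:410];cv2.imwrite('pics/w11c.png',cv2.resize(im,None,fx=3,fy=3,interpolation=cv2.INTER_CUBIC))
im=cv2.imread('pics/s11.png')[205:250,260:320];cv2.imwrite('pics/s11c.png',cv2.resize(im,None,fx=12,fy=12,interpolation=cv2.INTER_CUBIC))
E
```

```text
14.25 [0.57903526 0.06921789 0.12796983] [ 7.87924233e-01  6.15772121e-01 -3.11407682e-04  2.29854275e-05] [-0.56918703  0.22130357 -3.99090638] 0.2911865201904041
```

View pics/w11c.png

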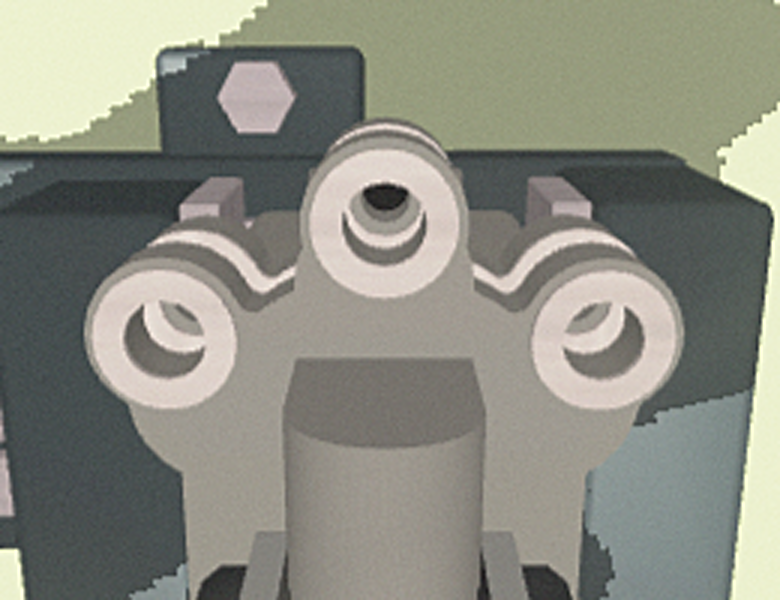

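View pics/s11c.png

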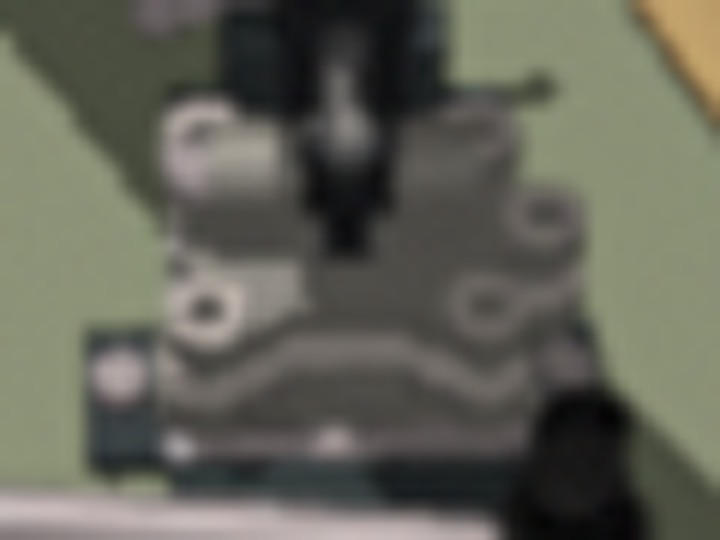

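Side ears are symmetric about the axis and the threaded bore shows through the end hole at (384,195). I do a numeric check: where the pump ear edges should appear if perfectly aligned with the measured cover.

```bash
python3 - <<'E'
from h import *
f=load('w11');s=robot.observe();q=lambda p:((p-np.array([149.5,79.5]))*3-.5)
a=np.linspace(0,2*np.pi,200)
def ext(t,y,z,h,r):
    c,sn=np.cos(y),np.sin(y);x=h[0]+r*np.cos(a);yy=h[1]+r*np.sin(a)
    U=np.array([q(proj(f,[t[0]+c*i-sn*j,t[1]+sn*i+c*j,z])) for i,j in zip(x,yy)]);return U.min(0).round(),U.max(0).round(),U.mean(0).round()
C=lambda u,v:(150+(u+.5)/3-.5,80+(v+.5)/3-.5)
P=[onz(f,C(*p),s['eef_pos'][2]-.005) for p in [(384,221),(164,339),(605,338)]];t,y,r=fit2(H[:3],P);print('cover',t,y)
for h in H[:3]:
    print('ear',*ext(t,y,.1,h,.012),'mouth',*ext(t,y,.1,h,.006))
E
```

```text
cover [0.57963367 0.06897496] 1.329121132342242
ear [310. 121.] [458. 269.] [384. 196.] mouth [347. 159.] [421. 233.] [384. 196.]
ear [121. 228.] [265. 367.] [193. 298.] mouth [157. 264.] [229. 333.] [193. 299.]
ear [504. 227.] [648. 366.] [576. 297.] mouth [540. 263.] [612. 332.] [576. 298.]
```

Predicted and observed pump edges agree to about 0.6 mm (end ear top 121 vs 118, bore 196 vs 197). I hold briefly, then hand in.

{"op": "move_arm", "data": {"targets": [[0,0,0,0,0,0,0.02],[0,0,0,0,0,0,0.02],[0,0,0,0,0,0,0.02],[0,0,0,0,0,0,0.02],[0,0,0,0,0,0,0.02],[0,0,0,0,0,0,0.02]]}}

```text
time_s: 14.75
eef_pos: [0.579, 0.0692, 0.1279]
tcp_rot: [0.788, 0.616, -0.0, 0.0]
wrist_force: [-0.1, -0.6, -3.4]
grip_width: 0.288
```

```bash
python3 - <<'E'
from h import *
s=robot.observe();print(s['eef_pos'],s['wrist_force'],s['grip_width'],abs(s['dq']).max());print(robot.sign_off())
E
```

```text
[0.57901715 0.06922334 0.12794944] [-0.05597602 -0.57958763 -3.43964865] 0.2880625961838662 0.0009493009855750435
the job is handed in; nothing more can be done
None
```

I handed the job in with the arm still holding the grey cover over the pump, the right way round, at 14.75 s of the 56 s allowed.

- **Magnifier:** I pinched its knob and swung the arm about 1.36 rad towards -y. By the arm's geometry the lens centre is now about 0.25 m sideways from the pump's middle. The top view showed it well clear of the pump and vise.
- **Cover:** I gripped the boss with 70 N and lifted it from the board; the tray, bottle, wrench and red look-alikes were not touched.
- **Hover height:** the underside is about 11 mm above the pump's face. I worked this out from the grip height and did not measure the gap directly.
- **Hole alignment:** in the wrist view, the visible +x holes and ears agree with perfect alignment to about 0.6 mm. The two far corner holes were hidden by the hand, so their alignment rests on the rigid fit.
- **Steadiness:** the tool is level and the joints are still. The wrist force shows only the cover's weight, about 3.5 N, with no sign of contact.

One set of readings disagreed: estimates of the pump's y position differed by about 1 to 3 mm between views. I settled it with the wrist view that showed both parts together, and moved the cover about 2 mm to suit.

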